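# Lock the hold-down bar of the board rework fixture with its pin

### The job

Push the fixture's raised hold-down bar right down so that its lug stands in the fork, then bring the loose pin from the deck into the V track and push it along through fork and lug until its head is fully home against the fork. Leave the loose steel ring and the brass post on the fixture where they are.

Things in the scene. Friction and masses are not known exactly. Their poses are not given: they have to be found in the camera images.
- fork_mouth (a point): Centre of the hole's mouth in the fork's first cheek (its face towards the pin), 50 mm above the table, on the fixture. x axis: the hole axis, level, the way the pin goes in; z up; y level, towards the side of the bar's hinge. 'Fork x, y, z' below are mm from here. Fork: two upright steel cheeks 8 thick, 46 wide in y, tops at z = 18, 16 gap between (x 8 to 24), both holes 14.5 in diameter.
- track_mid (a point): Middle of the V track, at fork x = -67, y = 0, on the level of the decks' tops (fork z = -4, 46 above the table); same axes. The 90 degree V is 26 wide, 13 deep and runs straight from fork x = -135 to the first cheek (x = 0). A flat level deck lies on either side, y from 13 to 85 on both, no rim. The pin's drum head lying in the V is coaxial with the holes (y = 0, z = 0).
- jig: The rework fixture, fixed: aluminium base plate 220 x 285 x 12 high with V track, decks, fork, hold-down bar and a circuit board under the bar. Origin on the table under the track's line, fork_mouth is at x = 30, y = 0, z = 50 from it; same axes. Plate from x -105 to 115, y -100 to 185. Nothing stands on the table within 60 mm behind the track (x below -105).
- pin_head (a point): Loose steel pin: drum head 24 diameter, 40 long; coaxial shank 12 diameter, 46 long, its last 8 tapering to 7. 0.13 to 0.25 kg. Point: centre of the head; x axis along the pin to its nose: head's flat rear at -20, shoulder +20, nose +66. It starts on its head on one of the decks, 35 to 64 beside the track's middle, about parallel, nose to the fork.
- pin_shoulder (a point): The pin's shoulder: centre of the head's front face where the shank begins, on the pin axis; x axis as for pin_head. Fully home it lies at fork_mouth, shoulder flat on the cheek. On the smooth oiled deck it rolls or slides easily when pushed sideways (axis 12 above the deck), drops 8 into the V when it comes over it, and can roll off the outer edge.
- bar (a joint): Angle (rad) of the hold-down bar about its level hinge (parallel to fork x, at fork y = 155, z = 0). 0 = fully down on its stop: the lug at its end (14 thick, hole 14.5) is in the fork's gap, holes in line. Grows as it is raised, to 1.1; starts 0.3 to 0.8. Stiff: it stays where it is left; about 2 to 8 N at the pad pushes it down.
- bar_pad (a point): Centre of the top face of the black press pad on the hold-down bar (pad 28 along fork x, 34 along the bar), 85 from the hinge axis towards the lug, 16 above the bar's axis. With the bar down: fork x = 16, y = 70, z = 16. The bar is steel, 14 wide in x, 20 high.
- lug_hole (a point): Centre of the lug's hole at its face towards the pin, 155 from the hinge axis; at fork x = 9, y = 0, z = 0 when the bar is down.
- bush: Bystander: plain steel ring, outer diameter 26, bore 14, 12 high, lying flat on the deck on the other side of the track from the pin. Origin at the centre of its underside.
- standoff: Bystander: brass post, 18 across, 30 high, standing on the fixture's base plate in front of (beyond) the deck, on the side of the track away from the bar's hinge. Origin at the centre of its underside.
Mind the look-alikes: they are no part of the job. Of the things that look like the part that bears pin_head, the middle-sized one is meant.

How it is judged:
On the way, in this order (a step that is already met when the one before it is completed fails the run):
1. the bar is fully down, its lug in the fork (value of joint bar below 0.02 rad), for 0.2 s.
2. the pin is through fork and lug, its head home (x of pin_shoulder in the frame of fork_mouth between -0.003 and 0.003 m and y of pin_shoulder in the frame of fork_mouth between -0.004 and 0.004 m and z of pin_shoulder in the frame of fork_mouth between -0.004 and 0.004 m and angle between the x axis of pin_shoulder and the x axis of fork_mouth, either way round below 0.07 rad and value of joint bar below 0.02 rad), for 0.2 s.
At the end, for the whole second after the job is handed in: The bar is down (within 0.02 rad of its stop) and the pin lies through fork and lug, its shoulder within 3 mm of the fork's face along the hole axis and 4 mm across it, its axis within 0.07 rad of the hole axis (all of step 2); the robot touches nothing.
It fails at once if the steel ring or the brass post is moved by more than 30 mm (distance of any of bush, standoff from where it was at the start of the episode above 0.03 m).
It also fails if it takes over 51 s, if anything falls off the work surface, if the arm or the gripper's body presses on something with over 40 N, if the wrist force passes 120 N, or if a joint passes its speed limit or range.

### The arm

A 6-joint arm with a two-finger parallel gripper is mounted at the origin on the work surface. World frame = base frame: x ahead of the robot, y to its left, z up, the work surface at z = 0. Lengths are in m, angles in rad, forces in N, time in s.
With the tool pointing down it reaches from about 0.3 to 0.875 m from the base axis. Payload 6.4 kg.
Tool frame: the origin (TCP) lies on the centre line of the jaws, within the pads' length; the fingertips stand 22 mm ahead of it and the grasp point (between the pads) lies 3 mm ahead of it; x points along the fingers, y is the direction in which the jaws open and shut, and the axes are right-handed (so a half turn about x gives the same grasp; the last joint's range is limited). The gripper opens to 85 mm and grips with 20 to 120 N. Pads are 22 mm wide; open, the fingers measure 114 mm over their backs; the gripper's body (76 mm by 85 mm) begins 54 mm behind the grasp point. The pads swing forward as they close: fully open they stand 13 mm farther back than shut.
Start: joints at [-1.32, 0.181, 1.607, -0, 1.354, -0.206], TCP at [0.254, -0.516, 0.253] pointing down, gripper open.
Joint ranges: [-2.99, 2.99], [-0.89, 2.07], [0.3, 2.58], [-1.14, 4.28], [0, 2.63], [-3.12, 3.12]. Speed limits (rad/s): [2.57, 2.57, 3.01, 3.14, 3.14, 3.14].

### API

Orientations are given as a rotation vector (axis times angle).
In Python, from bench import get_state, capture, job_done gives the robot as it stands.
- The arm moves only by the tool send_rows, never from a script. Its argument "moves" is a list of rows, each a list of 5 numbers: the shift along the tool's x, y, z in cm, then the turn about the tool's x in rad, then the opening, from 0 (shut) to 1 (fully open). A call has 1 to 5 rows; each row is the pose to reach, as a shift and turn from the pose commanded when the call began, along the tool's axes at that moment; what a row does not reach only later rows make up. A row lasts 1/8 s, in which the tool goes at most 62.5 mm and 10.7 degrees, less where a joint would pass 70% of its speed; a pose out of reach is approached as far as the arm can. A call with a gripper value outside its range is refused whole. The fingers move at their own pace and stop on an object; "newtons" is the grip in N (left out, the last holds). Time passes only in rows, so rows that repeat a pose let the fingers close. It gives the time, the measured TCP pose, the force and the opening at its end, in the units of the state.
- get_state(): the state, without advancing time (a new reading comes with each control period).
- capture(name): name is "side" or "top"; returns a dict with "color" (420x560x3 uint8, red, green, blue), "range_z" (420x560 float32, m along the optical axis (not along the pixel's ray), 0 where there is no reading), "K" (3x3 intrinsics, pixels), "dist_coeffs" ([k1, k2, p1, p2, k3] as OpenCV has them; the pictures are not rectified), "R" (3x3) and "t" (3): a world point X has camera coordinates R X + t. Camera axes: x right, y down, z forward; pixel columns grow to the right and rows downward; lengths in m; the calibration is good to about 2 mm. A picture is of the moment at which its call begins.
- job_done(): hands the job in, once; it reports no verdict.
The state is a dict: "time_s": time; "qpos": joint angles; "dq": joint speeds; "effort": joint torques, N m; "tool_pos": TCP position; "ee_rot": TCP orientation; "contact_force": force on the tool from outside, world axes, zero at the start; "moment": the same for the moment, N m; "opening": opening from 0.0 (shut) to 1.0 (fully open).
Only numpy, scipy, OpenCV 4.12 (cv2) and the standard library are available. Lean on these libraries where they do the work, as an engineer would, in place of code of your own. Each camera call takes 0.05 s, during which the arm holds its last target.

## Working session

There is one attempt and no reset: what is moved stays moved. The work goes in short steps, Python scripts to look and compute and a tool call to move; the robot and the scene stay as the last step left them, time stands still between calls to the robot, and variables do not carry over. Pictures are saved under pics/ and viewed, and the job is handed in when it is done.

Besides the shell and the picture viewer there is one more tool, called after ">>>" by a JSON object that holds its "name" and its "arguments", one argument or row to a line. send_rows: Moves the arm, as the interface text tells. Its arguments: {"type":"object","properties":{"moves":{"type":"array"},"newtons":{"type":"number"}},"required":["moves"]}

```bash
mkdir -p pics; ls
python3 - <<'E'
from bench import get_state, capture
import cv2,numpy as np
s=get_state();print({k:np.round(v,3) for k,v in s.items()})
for n in("side","top"):
    c=capture(n);cv2.imwrite(f"pics/{n}0.png",c["color"][:,:,::-1]);np.savez(f"{n}0.npz",**c)
    print(n,c["K"],c["dist_coeffs"],c["R"],c["t"])
E
```

```text
pics
{'time_s': np.float64(0.0), 'qpos': array([-1.32 ,  0.182,  1.608, -0.   ,  1.354, -0.206]), 'dq': array([ 0.001,  0.   ,  0.   , -0.   ,  0.   , -0.002]), 'effort': array([-1.0000e-03, -4.4487e+01, -3.5134e+01, -0.0000e+00,  9.0000e-03,
        0.0000e+00]), 'tool_pos': array([ 0.253, -0.516,  0.252]), 'ee_rot': array([ 1.968,  0.459, -1.968]), 'contact_force': array([-0.032, -0.532,  1.278]), 'moment': array([0.016, 0.004, 0.006]), 'opening': np.float64(0.997)}
side [[398.79604079   0.         280.47573515]
 [  0.         398.79604079 205.73458743]
 [  0.           0.           1.        ]] [-0.11774733  0.          0.          0.          0.        ] [[-9.86729503e-01 -1.62372459e-01  2.68309299e-04]
 [-9.08364929e-02  5.50637765e-01 -8.29787192e-01]
 [ 1.34586846e-01 -8.18799876e-01 -5.58079873e-01]] [0.52950808 0.11293442 0.71199457]
top [[451.40284459   0.         275.98875354]
 [  0.         451.40284459 211.22301587]
 [  0.           0.           1.        ]] [-0.05370117  0.          0.          0.          0.        ] [[-0.00536645 -0.99998263  0.00243669]
 [-0.983493    0.0048372  -0.18088148]
 [ 0.18086656 -0.00336716 -0.98350188]] [0.00269516 0.57280663 0.80040963]
```

View pics/side0.png

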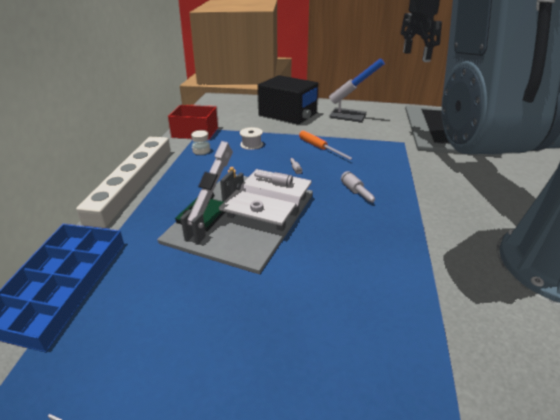

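View pics/top0.png

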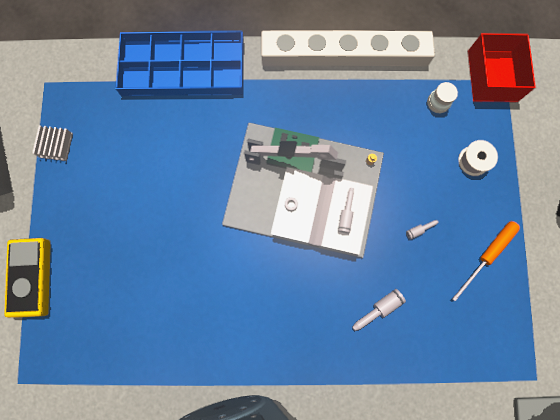

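The pin on the right-hand deck, around (346,212) in top, is the middle-sized one. The smaller one is at (422,229) and the larger at (380,310), both on the mat. The ring is at (291,205), the brass post at (371,158), and the raised bar spans (250..335,150). Next I'll zoom in and build a height map.

```bash
cat > h.py <<'E'
import numpy as np,cv2
from bench import get_state,capture
def cloud(c):
    z=c["range_z"];H,W=z.shape
    u,v=np.meshgrid(np.arange(W),np.arange(H))
    p=cv2.undistortPoints(np.stack([u,v],-1).reshape(-1,1,2).astype(np.float64),c["K"],c["dist_coeffs"]).reshape(H,W,2)
    X=np.concatenate([p*z[...,None],z[...,None]],-1)
    return (X-c["t"])@c["R"]   # R^T (X-t)
def proj(c,P):
    r,_=cv2.Rodrigues(np.asarray(c["R"]));return cv2.projectPoints(np.asarray(P,float).reshape(-1,1,3),r,np.asarray(c["t"]),c["K"],c["dist_coeffs"])[0].reshape(-1,2)
E
python3 - <<'E'
from h import *
c=dict(np.load("top0.npz"))
P=cloud(c)
im=c["color"][110:270,215:395,::-1]
cv2.imwrite("pics/t0z.png",cv2.resize(im,None,fx=4.4,fy=3.7,interpolation=cv2.INTER_CUBIC) if 0 else cv2.resize(im,(675,600),interpolation=cv2.INTER_CUBIC))
z=P[...,2]; print(np.median(z[300:350,200:300]))
m=(z>.04)&(z<.05);m[:165]=0;m[260:]=0;m[:,:270]=0;m[:,380:]=0
print(m.sum(),np.median(z[m]))
h=np.clip(z[110:270,215:395]*1600,0,255).astype(np.uint8)
cv2.imwrite("pics/t0h.png",cv2.resize(cv2.applyColorMap(h,cv2.COLORMAP_JET),(675,600),interpolation=cv2.INTER_NEAREST))
c=dict(np.load("side0.npz"))
im=c["color"][130:275,150:330,::-1]
cv2.imwrite("pics/s0z.png",cv2.resize(im,(720,580),interpolation=cv2.INTER_CUBIC))
E
```

```text
0.0005184370656084018
5173 0.04524783787623368
```

View pics/t0z.png

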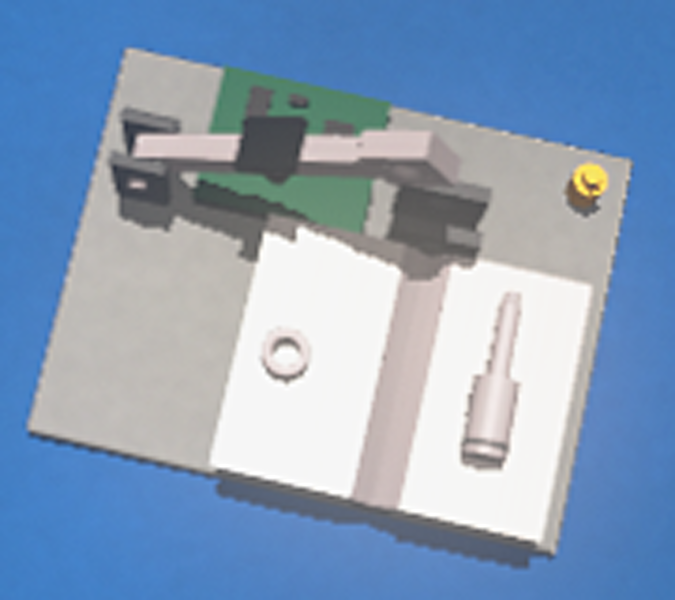

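View pics/t0h.png

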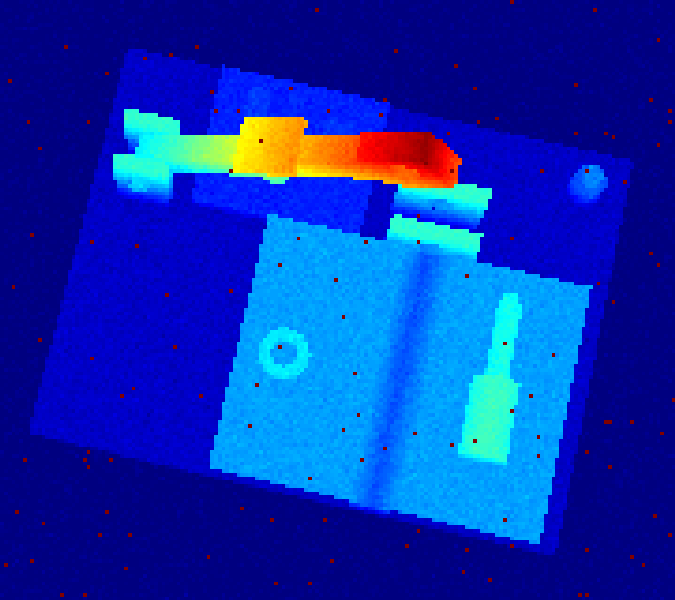

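View pics/s0z.png

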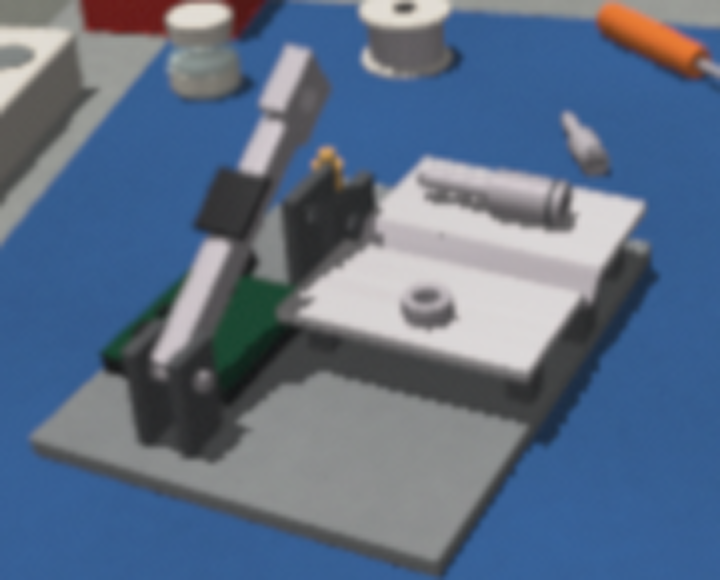

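```bash
cat > fit.py <<'E'
from h import *
from scipy.optimize import least_squares
from scipy import ndimage as ni
c=dict(np.load("top0.npz"));P=cloud(c);x,y,z=P[...,0],P[...,1],P[...,2]
roi=np.zeros(z.shape,bool);roi[115:265,215:392]=1
z=np.where(c["range_z"]>0,ni.median_filter(z,3),0)
for name,m,hh in(("plate",roi&(z>.006),.012),("deck",roi&(z>.028)&(z<.0485)&(np.indices(z.shape)[0]>165),.046)):
    l,n=ni.label(m);m=l==np.argmax(np.bincount(l.ravel())[1:])+1
    # outline in normalized coords -> intersect with plane z=hh
    cs,_=cv2.findContours(m.astype(np.uint8),cv2.RETR_EXTERNAL,cv2.CHAIN_APPROX_NONE)
    px=max(cs,key=len).reshape(-1,1,2).astype(float)
    p=cv2.undistortPoints(px,c["K"],c["dist_coeffs"]).reshape(-1,2)
    d=np.c_[p,np.ones(len(p))]@c["R"];o=-c["R"].T@c["t"]
    w=o+d*((hh-o[2])/d[:,2])[:,None]
    r=cv2.minAreaRect((w[:,:2]*1000).astype(np.float32));print(name,r,cv2.boxPoints(r).tolist())
# valley
pts=P[roi&(z>.028)&(z<.05)]
# V: search line (theta,off) minimising: fit z model
V=P[roi&(z>.028)&(z<.060)&(np.indices(z.shape)[0]>180)]
V=V[V[:,2]<.049]
def res(a):
    s=-np.sin(a[0])*(V[:,0]-.55)+np.cos(a[0])*V[:,1]-a[1]
    return V[:,2]-(a[2]-np.clip(.013-np.abs(s),0,.013))
low=V[V[:,2]<.04];th=np.polyfit(low[:,0]-.55,low[:,1],1);print(th)
f=least_squares(res,[np.arctan(th[0]),th[1],.046],x_scale=[.1,.01,.01],loss="soft_l1",f_scale=.002)
print("V yaw,off",f.x,np.sqrt(np.mean(f.fun**2)))
E
python3 fit.py
```

```text
plate ((627.798583984375, -56.74072265625), (282.8711853027344, 221.92291259765625), 76.45869445800781) [[486.8050842285156, -168.2633819580078], [702.558837890625, -220.22581481933594], [768.7921142578125, 54.78193664550781], [553.038330078125, 106.74436950683594]]
deck ((577.3773193359375, -87.41085815429688), (170.17234802246094, 140.0452880859375), 76.53768157958984) [[489.4701232910156, -153.85745239257812], [625.6674194335938, -186.4608154296875], [665.2845458984375, -20.964263916015625], [529.0872192382812, 11.63909912109375]]
[-0.25245562 -0.0802847 ]
V yaw,off [-0.23631293 -0.07844226  0.04532874] 0.0014828964059490387
```

```bash
cat >> h.py <<'E'
YAW=-0.2363;F=np.array([.6427,-.1032,.050])
RF=np.array([[np.cos(YAW),-np.sin(YAW),0],[np.sin(YAW),np.cos(YAW),0],[0,0,1]])
def tofork(P): return (P-F)@RF*1000
def tow(p): return F+RF@(np.asarray(p,float)/1000)
from scipy.spatial.transform import Rotation as Ro
def tool(): 
    s=get_state();return np.array(s["tool_pos"]),Ro.from_rotvec(s["ee_rot"]).as_matrix(),s
def mv(p,yaw=None): # needed tool-axis shift (cm) to fork pt p (mm) for TCP
    t,R,s=tool();d=(tow(p)-t)*100;return np.round(R.T@d,2)
def where():
    t,R,s=tool();print("t",s["time_s"],"tcp fork",np.round(tofork(t),1),"toolaxes in fork\n",np.round(RF.T@R,3).T,"\nopen",round(float(s["opening"]),3),"F fork",np.round(RF.T@s["contact_force"],2))
E
python3 - <<'E'
from h import *
for n in("top","side"):
    c=dict(np.load(n+"0.npz"));P=tofork(cloud(c));ok=c["range_z"]>0
    x,y,z=P[...,0],P[...,1],P[...,2]
    m=ok&(x>-150)&(x<-2)&(abs(y)>20)&(abs(y)<84)&(z>2)&(z<30)
    for sg in(-1,1):
        q=P[m&(sg*y>0)]
        # largest cluster near median
        q=q[np.linalg.norm(q[:,:2]-np.median(q[:,:2],0),axis=1)<60]
        print(n,sg,len(q),"x",np.percentile(q[:,0],[1,50,99]).round(1),"y",np.percentile(q[:,1],[1,50,99]).round(1),"z",np.percentile(q[:,2],[5,95]).round(1))
        if sg<0:
            hd=q[q[:,2]>14]; print("head x",np.percentile(hd[:,0],[2,98]),"y",hd[:,1].mean(),np.percentile(hd[:,1],[2,98]),"line",np.polyfit(q[:,0],q[:,1],1),np.polyfit(hd[:,0],hd[:,1],1))
    col=c["color"].astype(int);
    m=ok&(col.max(-1)<75)&(abs(x-16)<22)&(y>50)&(y<125)&(z>25)&(z<110)
    q=P[m];print("pad",len(q),np.median(q,0).round(1))
    m=ok&(abs(x-16)<9)&(y>-20)&(y<140)&(z>20)&(z<150)&(col.min(-1)>100)
    q=P[m];l=np.polyfit(q[:,1],q[:,2],1);print("bar slope",np.arctan(-l[0]),len(q))
    m=ok&(abs(x-3)<3)&(abs(y)<20)&(z>14)&(z<22);print("cheek",P[m].mean(0).round(1),m.sum())
    m=ok&(y<0)&(z>12)&(z<22)&(x>-5)&(x<60)&(y>-40);q=P[m]
    print("fork x",np.percentile(q[:,0],[2,98]),"y",np.percentile(q[:,1],[2,98]))
where()
E
```

```text
top -1 431 x [-102.4  -73.3  -19. ] y [-57.7 -44.8 -34.4] z [ 8.5 20.5]
head x [-101.88084778  -33.8473835 ] y -45.82294044674194 [-56.15666905 -36.10479144] line [ 1.88801796e-02 -4.38284539e+01] [ 1.36682449e-02 -4.47369078e+01]
top 1 109 x [-84.8 -73.2 -59.8] y [48.8 61.1 72.9] z [3.4 9.4]
pad 9 [15.7 76.6 65.1]
bar slope 0.5036153181258061 619
cheek [ 3.3 -0.5 17.3] 66
fork x [-0.31421714 31.30063724] y [-22.50669449  -0.79741932]
side -1 314 x [-100.4  -73.1  -17.2] y [-54.  -39.1 -31.7] z [ 4.4 21.4]
head x [-99.92839069 -24.28578308] y -41.034063759485974 [-51.64515345 -33.80327977] line [-1.14179079e-02 -4.03069992e+01] [-1.91191315e-02 -4.24134463e+01]
side 1 104 x [-82.7 -70.5 -58.9] y [49.8 64.1 74.2] z [ 2.6 10.1]
pad 229 [13.6 92.8 57.3]
bar slope 0.6085809819226635 392
cheek [ 3.2 -0.7 17.9] 37
fork x [ 1.47323332 33.07630999] y [-23.1223618   -1.15004239]
t 0.1 tcp fork [-281.8 -492.   202.5] toolaxes in fork
 [[-0.001  0.001 -1.   ]
 [ 0.639 -0.769 -0.002]
 [-0.769 -0.639 -0.   ]] 
open 0.996 F fork [ 0.35 -0.19  0.46]
```

Checks: the fork face and cheeks in the cloud match the fitted frame. In fork mm, the pin's head centre is at about (-82,-45), shoulder at about x=-62. The bar is at about 0.55 rad, with the pad near (16,91,58). I'll move over the pad with the fingers shut.

>>> {"name": "send_rows", "arguments": {
  "moves": [
    [5.2,-5.0,-12.0,0.15,0],
    [5.2,-10.0,-24.0,0.3,0],
    [5.2,-15,-36,0.45,0],
    [5.2,-20,-48,0.6,0],
    [5.2,-25.8,-60.2,0.693,0]
  ],
  "newtons": 40
}}

```text
time_s: 0.72
tool_pos: [0.4561, -0.2825, 0.2115]
ee_rot: [-2.093, 0.252, 2.094]
contact_force: [-0.5, -1.2, 1.1]
opening: -0.002
```

```bash
python3 -c "
from h import *
where();print(mv([16,91,150]))"
```

```text
t 0.725 tcp fork [-139.5 -218.   161.5] toolaxes in fork
 [[-0.     0.    -1.   ]
 [-0.004 -1.    -0.   ]
 [-1.     0.004  0.   ]] 
open -0.002 F fork [-0.17 -1.31  1.07]
[  1.15 -30.96 -15.43]
```

>>> {"name": "send_rows", "arguments": {
  "moves": [
    [1.1,-6,-6,0,0],
    [1.1,-12,-12,0,0],
    [1.1,-18,-15.4,0,0],
    [1.1,-24,-15.4,0,0],
    [1.1,-30.9,-15.4,0,0]
  ]
}}

```text
time_s: 1.35
tool_pos: [0.6618, -0.0639, 0.2001]
ee_rot: [-2.095, 0.249, 2.097]
contact_force: [0.2, -0.4, 0.3]
opening: -0.001
```

>>> {"name": "send_rows", "arguments": {
  "moves": [
    [0,0,0,0,0],
    [0,0,0,0,0]
  ]
}}

```text
time_s: 1.6
tool_pos: [0.6605, -0.0654, 0.2004]
ee_rot: [-2.096, 0.248, 2.098]
contact_force: [-0.1, -0.1, 0.0]
opening: -0.002
```

```bash
python3 -c "
from h import *
where();print(mv([16,91,100]))
c=capture('side');cv2.imwrite('pics/s1.png',cv2.resize(c['color'][60:270,140:400,::-1],(780,580)))"
```

```text
t 1.6 tcp fork [  8.4  40.9 150.4] toolaxes in fork
 [[-0.001 -0.    -1.   ]
 [ 0.001 -1.     0.   ]
 [-1.    -0.001  0.001]] 
open -0.002 F fork [-0.09 -0.12  0.01]
[ 5.03 -5.01 -0.77]
```

View pics/s1.png

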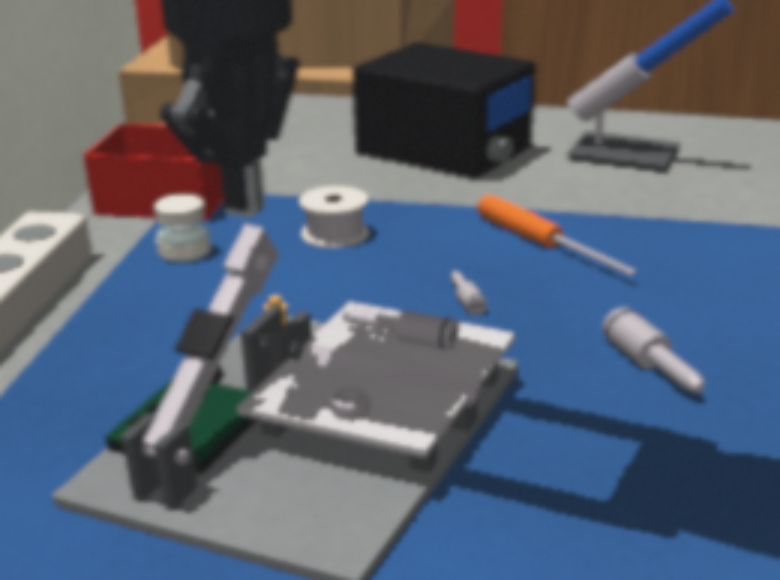

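>>> {"name": "send_rows", "arguments": {
  "moves": [
    [0,-5,-0.8,0,0],
    [2,-5,-0.8,0,0],
    [4,-5,-0.8,0,0],
    [5,-5,-0.8,0,0]
  ]
}}

```text
time_s: 2.15
tool_pos: [0.6787, -0.0202, 0.1482]
ee_rot: [-2.091, 0.251, 2.099]
contact_force: [0.0, -0.3, -1.0]
opening: 0.0
```

```bash
python3 -c "
from h import *
where()
for a in np.arange(.6,-.01,-.1): print(round(a,2),155-85*np.cos(a)+16*np.sin(a),85*np.sin(a)+16*np.cos(a))"
```

```text
t 2.15 tcp fork [15.6 89.1 98.2] toolaxes in fork
 [[-0.004 -0.    -1.   ]
 [-0.002 -1.     0.   ]
 [-1.     0.002  0.004]] 
open 0.0 F fork [ 0.11 -0.27 -0.97]
0.6 93.8807523069979 61.19998007713286
0.5 88.07629085698557 54.79249177160322
0.4 82.94050898669317 47.837535000281456
0.3 78.52472173090491 40.40460139222356
0.2 74.87305017621544 32.56795836304008
0.1 72.02198061771706 24.405907059428813
0.0 70.0 16.00000000000001
```

Now push down along the arc, about 10 mm per row, with y shifting toward the lug (tool +y).

>>> {"name": "send_rows", "arguments": {
  "moves": [
    [0.5,0,0,0,0],
    [1,0,0,0,0],
    [1.5,0.1,0,0,0],
    [2,0.4,0,0,0],
    [2.5,0.6,0,0,0]
  ]
}}

```text
time_s: 2.78
tool_pos: [0.6795, -0.025, 0.1267]
ee_rot: [-2.098, 0.249, 2.094]
contact_force: [0.4, -1.1, 3.0]
opening: -0.002
```

>>> {"name": "send_rows", "arguments": {
  "moves": [
    [0.5,0.25,0,0,0],
    [1,0.5,0,0,0],
    [1.5,0.7,0,0,0],
    [2,0.9,0,0,0],
    [2.5,1.0,0,0,0]
  ]
}}

```text
time_s: 3.4
tool_pos: [0.6765, -0.0345, 0.1006]
ee_rot: [-2.096, 0.249, 2.096]
contact_force: [-0.5, -1.7, 2.2]
opening: -0.001
```

```bash
python3 -c "
from h import *
where()"
```

```text
t 3.4 tcp fork [16.8 74.7 50.6] toolaxes in fork
 [[-0. -0. -1.]
 [-0. -1.  0.]
 [-1.  0.  0.]] 
open -0.001 F fork [-0.1  -1.79  2.16]
```

>>> {"name": "send_rows", "arguments": {
  "moves": [
    [0.4,0.15,0,0,0],
    [0.8,0.3,0,0,0],
    [1.1,0.4,0,0,0],
    [1.3,0.4,0,0,0],
    [1.3,0.4,0,0,0]
  ]
}}

```text
time_s: 4.03
tool_pos: [0.6755, -0.0379, 0.0881]
ee_rot: [-2.096, 0.248, 2.097]
contact_force: [-0.2, 1.2, 4.3]
opening: -0.002
```

>>> {"name": "send_rows", "arguments": {
  "moves": [
    [0.1,0,0,0,0],
    [0.1,0,0,0,0],
    [0.1,0,0,0,0]
  ]
}}

```text
time_s: 4.4
tool_pos: [0.6755, -0.0379, 0.088]
ee_rot: [-2.096, 0.248, 2.097]
contact_force: [-3.1, 1.5, 9.9]
opening: -0.005
```

>>> {"name": "send_rows", "arguments": {
  "moves": [
    [0.2,0,0,0,0],
    [0.3,0,0,0,0],
    [0.3,0,0,0,0]
  ]
}}

```text
time_s: 4.78
tool_pos: [0.6756, -0.038, 0.0879]
ee_rot: [-2.096, 0.248, 2.097]
contact_force: [-12.3, 2.5, 26.2]
opening: 0.0
```

```bash
python3 -c "
from h import *
where()
c=capture('side');cv2.imwrite('pics/s2.png',cv2.resize(c['color'][60:270,140:400,::-1],(780,580)))"
```

```text
t 4.775 tcp fork [16.7 71.1 37.9] toolaxes in fork
 [[-0.    -0.    -1.   ]
 [ 0.001 -1.     0.   ]
 [-1.    -0.001  0.   ]] 
open 0.0 F fork [-12.5   -0.45  26.21]
```

View pics/s2.png

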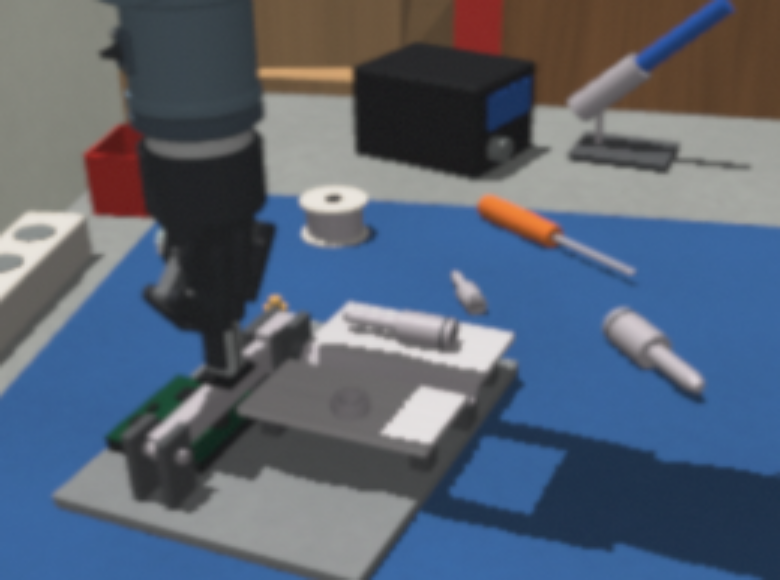

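>>> {"name": "send_rows", "arguments": {
  "moves": [
    [-4,0,0,0,0],
    [-9,0,0,0,0],
    [-9,4,4,0,0.65],
    [-9,9,8,0,0.65],
    [-9,11.5,9.9,0,0.65]
  ]
}}

```text
time_s: 5.45
tool_pos: [0.5499, -0.1278, 0.1734]
ee_rot: [-2.094, 0.25, 2.098]
contact_force: [0.8, 0.6, 0.1]
opening: 0.636
```

>>> {"name": "send_rows", "arguments": {
  "moves": [
    [0,0,0,0,0.65],
    [0,0,0,0,0.65]
  ]
}}

```text
time_s: 5.7
tool_pos: [0.5529, -0.1266, 0.174]
ee_rot: [-2.096, 0.249, 2.096]
contact_force: [0.3, 0.9, 0.4]
opening: 0.65
```

Run:
```python
from h import *
where();print(mv([-82,-45,22]))
for n in("side","top"):
    c=capture(n);cv2.imwrite(f"pics/{n}3.png",cv2.resize(c["color"][60:270,140:400,::-1],(780,580)))
```

```text
t 5.7 tcp fork [-81.8 -43.8 124. ] toolaxes in fork
 [[ 0.  0. -1.]
 [-0. -1. -0.]
 [-1.  0. -0.]] 
open 0.65 F fork [0.1  0.92 0.37]
[10.2   0.12  0.02]
```

View pics/side3.png

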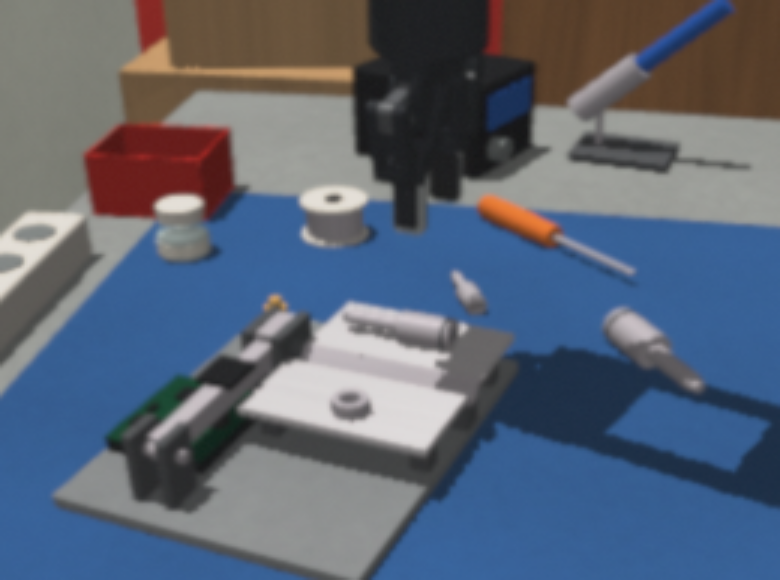

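View pics/top3.png

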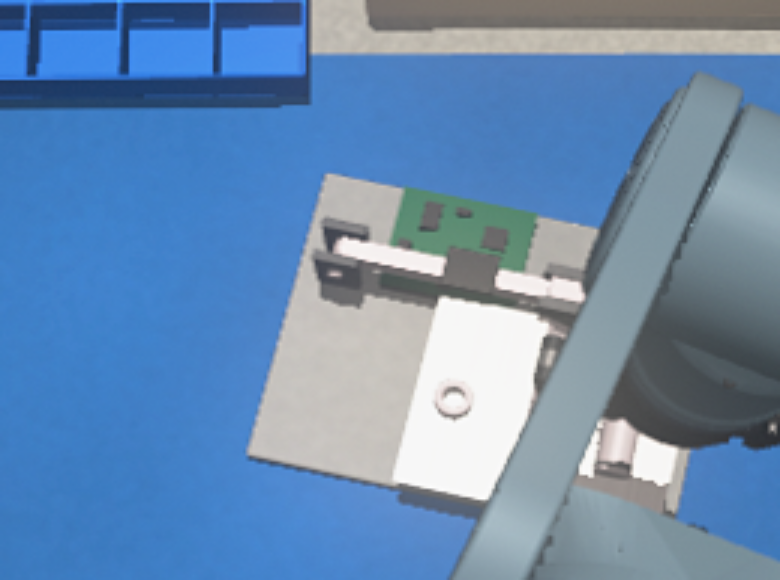

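The bar stayed down and the pin hasn't moved. The gripper is over the head, so I'll descend and grip.

>>> {"name": "send_rows", "arguments": {
  "moves": [
    [4,0.1,0,0,0.65],
    [8,0.1,0,0,0.65],
    [9.5,0.1,0,0,0.65],
    [10.2,0.1,0,0,0.65],
    [10.2,0.1,0,0,0.65]
  ]
}}

```text
time_s: 6.42
tool_pos: [0.553, -0.1278, 0.0726]
ee_rot: [-2.097, 0.249, 2.096]
contact_force: [0.6, 0.3, -0.6]
opening: 0.65
```

>>> {"name": "send_rows", "arguments": {
  "moves": [
    [0,0,0,0,0.45],
    [0,0,0,0,0.35],
    [0,0,0,0,0.2],
    [0,0,0,0,0.2],
    [0,0,0,0,0.2]
  ],
  "newtons": 30
}}

```text
time_s: 7.05
tool_pos: [0.5529, -0.1281, 0.073]
ee_rot: [-2.098, 0.249, 2.095]
contact_force: [-1.2, -0.4, 6.5]
opening: 0.267
```

Run:
```python
from h import *
where()
for n in("side",):
    c=capture(n);cv2.imwrite(f"pics/{n}4.png",cv2.resize(c["color"][110:250,190:370,::-1],(780,606)[:2] if 0 else (760,591)))
```

```text
t 7.05 tcp fork [-81.5 -45.2  23. ] toolaxes in fork
 [[ 0.001 -0.    -1.   ]
 [ 0.    -1.     0.   ]
 [-1.    -0.    -0.001]] 
open 0.267 F fork [-1.1  -0.69  6.51]
```

View pics/side4.png

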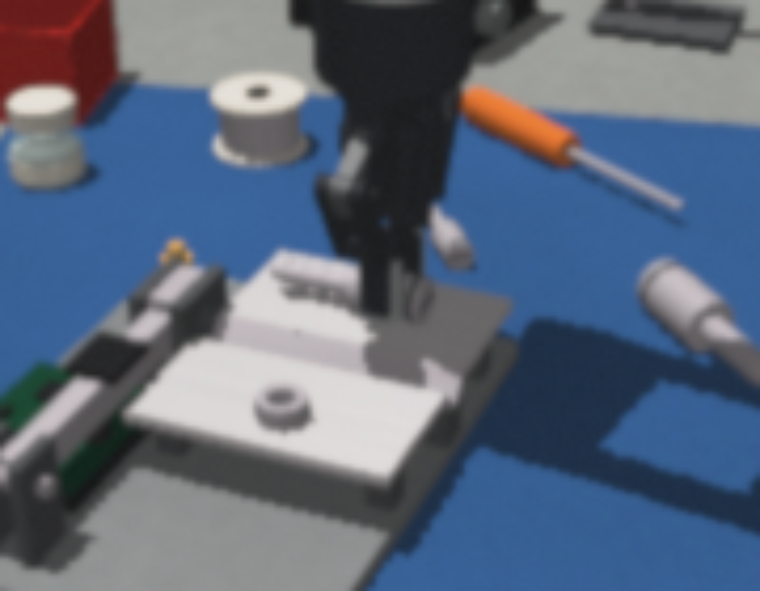

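>>> {"name": "send_rows", "arguments": {
  "moves": [
    [-0.4,0,0,0,0.2],
    [-0.8,0,0,0,0.2],
    [-0.8,0,0,0,0.2]
  ]
}}

```text
time_s: 7.48
tool_pos: [0.5523, -0.1278, 0.0801]
ee_rot: [-2.096, 0.249, 2.096]
contact_force: [0.2, 1.1, -1.6]
opening: 0.267
```

>>> {"name": "send_rows", "arguments": {
  "moves": [
    [0,-1,0,0,0.2],
    [0,-2,0,0,0.2],
    [0,-3,0,0,0.2],
    [0,-4,0,0,0.2],
    [0,-4.5,0,0,0.2]
  ]
}}

```text
time_s: 8.1
tool_pos: [0.563, -0.0831, 0.08]
ee_rot: [-2.096, 0.248, 2.097]
contact_force: [-0.3, 0.8, -1.1]
opening: 0.267
```

>>> {"name": "send_rows", "arguments": {
  "moves": [
    [0,0,0,0,0.2],
    [0,0,0,0,0.2]
  ]
}}

```text
time_s: 8.35
tool_pos: [0.5628, -0.0842, 0.08]
ee_rot: [-2.096, 0.249, 2.096]
contact_force: [-0.7, -0.4, -1.5]
opening: 0.268
```

Run:
```python
from h import *
where()
for n in("side",):
    c=capture(n);cv2.imwrite(f"pics/{n}5.png",cv2.resize(c["color"][110:250,190:370,::-1],(760,591)))
```

```text
t 8.35 tcp fork [-82.1  -0.3  30. ] toolaxes in fork
 [[ 0. -0. -1.]
 [ 0. -1.  0.]
 [-1. -0. -0.]] 
open 0.268 F fork [-0.56 -0.51 -1.47]
```

View pics/side5.png

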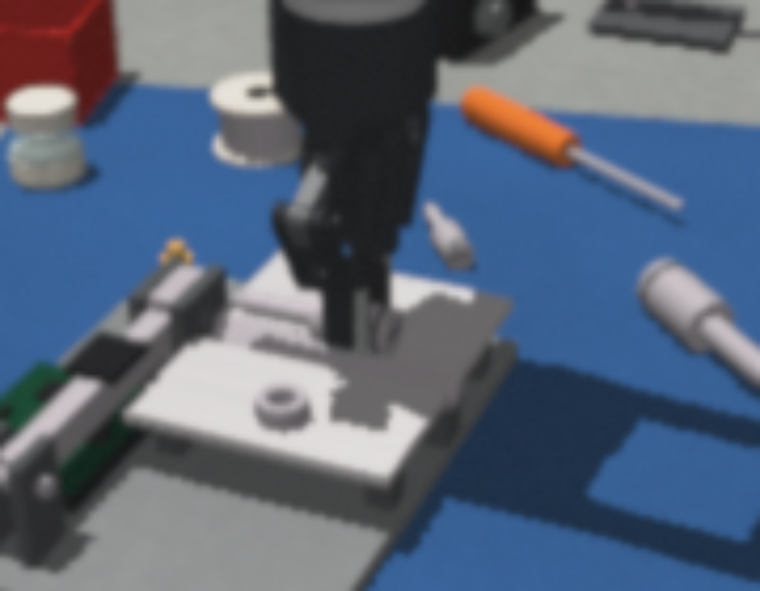

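>>> {"name": "send_rows", "arguments": {
  "moves": [
    [0.4,0,0,0,0.2],
    [0.7,0,0,0,0.2],
    [0.8,0,0,0,0.2],
    [0.8,0,0,0,0.2]
  ]
}}

```text
time_s: 8.9
tool_pos: [0.5627, -0.084, 0.0718]
ee_rot: [-2.096, 0.249, 2.096]
contact_force: [-0.9, 0.2, -2.4]
opening: 0.268
```

>>> {"name": "send_rows", "arguments": {
  "moves": [
    [0,0,0,0,0.3],
    [0,0,0,0,0.36],
    [0,0,0,0,0.42],
    [0,0,0,0,0.45],
    [0,0,0,0,0.45]
  ]
}}

```text
time_s: 9.52
tool_pos: [0.5628, -0.0841, 0.0721]
ee_rot: [-2.096, 0.249, 2.096]
contact_force: [0.2, 0.3, -0.6]
opening: 0.447
```

Run:
```python
from h import *
where()
for n in("side",):
    c=capture(n);cv2.imwrite(f"pics/{n}6.png",cv2.resize(c["color"][110:250,190:370,::-1],(760,591)))
```

```text
t 9.525 tcp fork [-82.1  -0.1  22.1] toolaxes in fork
 [[ 0. -0. -1.]
 [ 0. -1.  0.]
 [-1. -0. -0.]] 
open 0.447 F fork [ 0.11  0.37 -0.55]
```

View pics/side6.png

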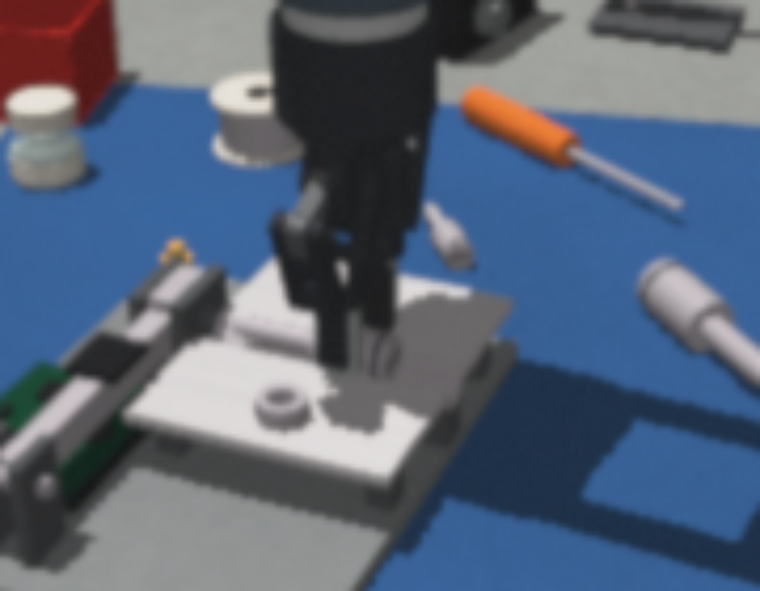

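Released. Now lift, shut the fingers, and go back behind the head.

>>> {"name": "send_rows", "arguments": {
  "moves": [
    [-3,0,0,0,0.45],
    [-6,0,0,0,0.45],
    [-6,0,3,0,0],
    [-6,0,5,0,0],
    [-6,0,5,0,0]
  ]
}}

```text
time_s: 10.2
tool_pos: [0.5132, -0.0719, 0.1319]
ee_rot: [-2.095, 0.248, 2.097]
contact_force: [1.2, -0.9, 0.6]
opening: -0.001
```

>>> {"name": "send_rows", "arguments": {
  "moves": [
    [0,0,0,0,0]
  ]
}}

```text
time_s: 10.32
tool_pos: [0.515, -0.0727, 0.1323]
ee_rot: [-2.097, 0.249, 2.095]
contact_force: [0.5, -0.1, 0.9]
opening: 0.003
```

Run:
```python
from h import *
where()
for n in("side",):
    c=capture(n);P=tofork(cloud(c));x,y,z=P[...,0],P[...,1],P[...,2]
    m=(c["range_z"]>0)&(abs(y)<14)&(z>6)&(z<16)&(x>-130)&(x<-5);print(n,np.percentile(x[m],[2,50,98]),np.percentile(y[m],[2,50,98]),z[m].max())
    cv2.imwrite(f"pics/{n}7.png",cv2.resize(c["color"][110:250,190:370,::-1],(760,591)))
```

```text
t 10.325 tcp fork [-131.3   -0.2   82.3] toolaxes in fork
 [[ 0.001 -0.    -1.   ]
 [-0.    -1.     0.   ]
 [-1.     0.    -0.001]] 
open 0.003 F fork [ 0.56 -0.01  0.86]
side [-100.77488833  -78.15549517  -23.69113417] [-5.40381105  5.13480844 11.59461833] 14.37894215544762
```

View pics/side7.png

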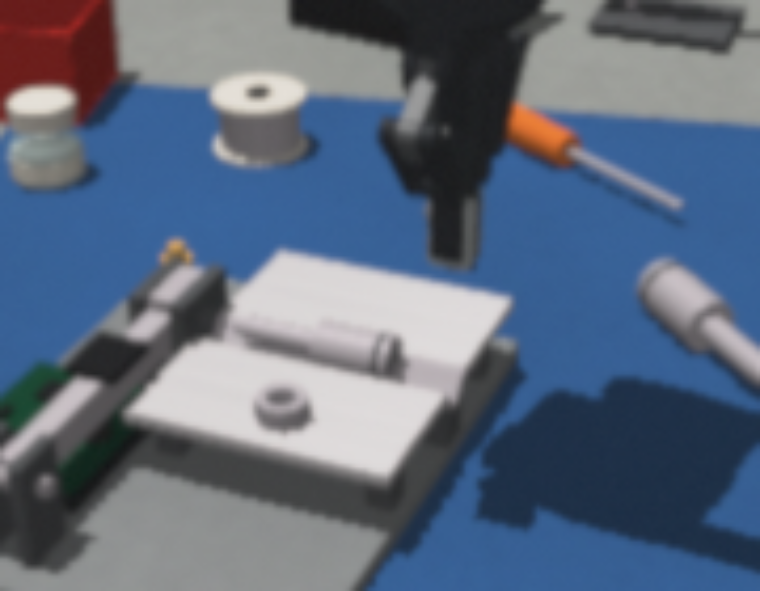

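The pin lies in the V, with its rear at about x=-101. I'll descend behind it and push.

>>> {"name": "send_rows", "arguments": {
  "moves": [
    [3,0,0,0,0],
    [5.5,0,0,0,0],
    [6.2,0,0,0,0],
    [6.2,0,0,0,0]
  ]
}}

```text
time_s: 10.88
tool_pos: [0.5145, -0.0725, 0.0699]
ee_rot: [-2.095, 0.249, 2.097]
contact_force: [-0.7, 0.0, -0.6]
opening: 0.002
```

>>> {"name": "send_rows", "arguments": {
  "moves": [
    [0,0,-0.8,0,0],
    [0,0,-1.6,0,0],
    [0,0,-2.4,0,0],
    [0,0,-3.2,0,0],
    [0,0,-4,0,0]
  ]
}}

```text
time_s: 11.5
tool_pos: [0.5536, -0.0818, 0.07]
ee_rot: [-2.096, 0.249, 2.096]
contact_force: [-1.2, 0.6, -0.1]
opening: 0.001
```

Run:
```python
from h import *
where()
c=capture("side")
cv2.imwrite(f"pics/side8.png",cv2.resize(c["color"][110:250,190:370,::-1],(760,591)))
```

```text
t 11.5 tcp fork [-91.6  -0.1  20. ] toolaxes in fork
 [[-0. -0. -1.]
 [ 0. -1.  0.]
 [-1. -0.  0.]] 
open 0.001 F fork [-1.29  0.27 -0.15]
```

View pics/side8.png

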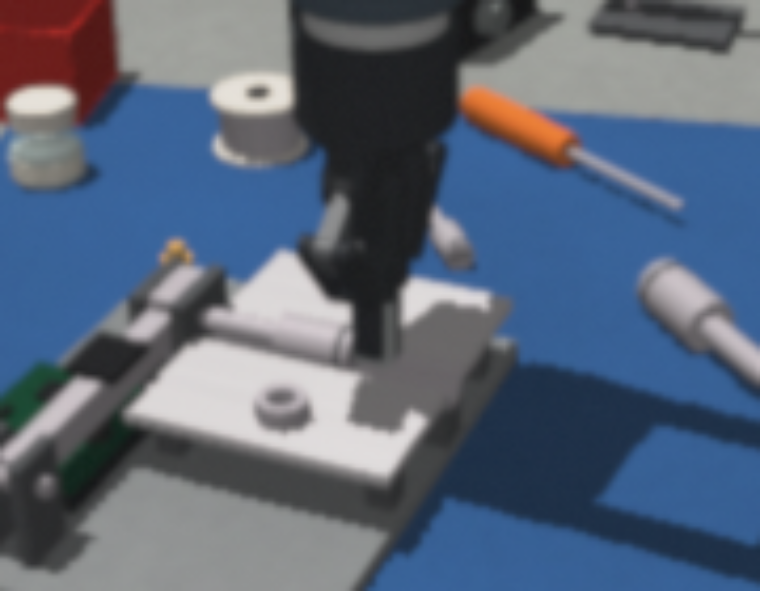

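The pin slides along freely at about 1.3 N and its nose has reached the fork. I'll keep pushing.

>>> {"name": "send_rows", "arguments": {
  "moves": [
    [0,0,-0.6,0,0],
    [0,0,-1.2,0,0],
    [0,0,-1.8,0,0],
    [0,0,-2.4,0,0],
    [0,0,-2.4,0,0]
  ]
}}

```text
time_s: 12.18
tool_pos: [0.5771, -0.0875, 0.0702]
ee_rot: [-2.097, 0.249, 2.095]
contact_force: [0.4, 0.5, 0.5]
opening: -0.001
```

>>> {"name": "send_rows", "arguments": {
  "moves": [
    [0,0,-0.5,0,0],
    [0,0,-1.0,0,0],
    [0,0,-1.3,0,0],
    [0,0,-1.3,0,0]
  ]
}}

```text
time_s: 12.68
tool_pos: [0.5895, -0.0905, 0.0701]
ee_rot: [-2.097, 0.249, 2.096]
contact_force: [-0.6, -0.8, 0.3]
opening: 0.001
```

Run:
```python
from h import *
where()
c=capture("side")
cv2.imwrite(f"pics/side9.png",cv2.resize(c["color"][110:250,190:370,::-1],(760,591)))
```

```text
t 12.675 tcp fork [-54.7  -0.1  20.1] toolaxes in fork
 [[ 0.001 -0.    -1.   ]
 [ 0.    -1.     0.   ]
 [-1.    -0.    -0.001]] 
open 0.001 F fork [-0.41 -0.93  0.29]
```

View pics/side9.png

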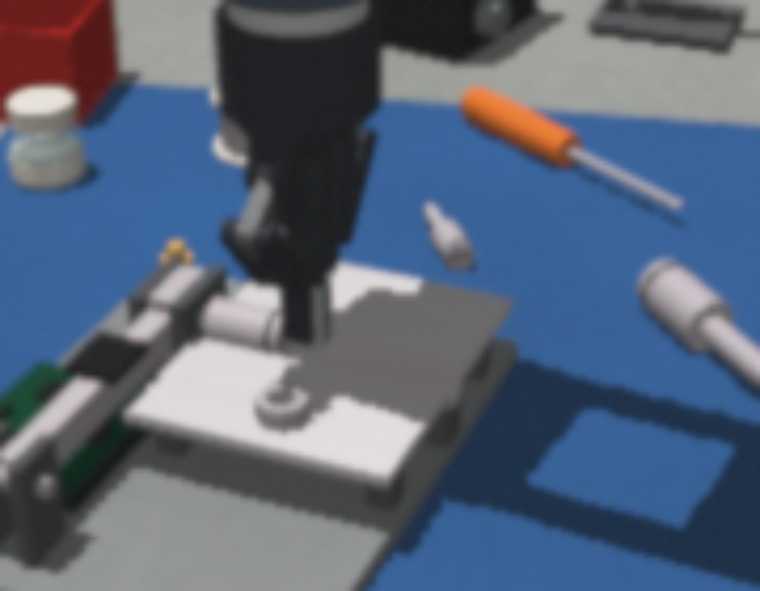

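Almost home. A few mm more in slow steps, watching the force.

>>> {"name": "send_rows", "arguments": {
  "moves": [
    [0,0,-0.2,0,0],
    [0,0,-0.35,0,0],
    [0,0,-0.5,0,0],
    [0,0,-0.5,0,0]
  ]
}}

```text
time_s: 13.22
tool_pos: [0.5941, -0.0916, 0.07]
ee_rot: [-2.096, 0.249, 2.096]
contact_force: [-0.8, 0.1, -0.2]
opening: -0.006
```

>>> {"name": "send_rows", "arguments": {
  "moves": [
    [0,0,-0.15,0,0],
    [0,0,-0.15,0,0],
    [0,0,-0.15,0,0]
  ]
}}

```text
time_s: 13.6
tool_pos: [0.5943, -0.0915, 0.0696]
ee_rot: [-2.093, 0.248, 2.099]
contact_force: [-5.6, 1.3, 1.8]
opening: 0.002
```

>>> {"name": "send_rows", "arguments": {
  "moves": [
    [0,0,-0.15,0,0],
    [0,0,-0.25,0,0],
    [0,0,-0.25,0,0]
  ]
}}

```text
time_s: 13.98
tool_pos: [0.5945, -0.0914, 0.0689]
ee_rot: [-2.087, 0.247, 2.105]
contact_force: [-11.6, 2.5, 5.8]
opening: -0.004
```

```bash
python3 -c "
from h import *
where()"
```

```text
t 13.975 tcp fork [-49.6   0.2  18.9] toolaxes in fork
 [[-0.008  0.    -1.   ]
 [ 0.001 -1.    -0.   ]
 [-1.    -0.001  0.008]] 
open -0.004 F fork [-11.88  -0.34   5.78]
```

It stopped hard at TCP x=-49.6, against about -51 predicted, so the head is home. I'll back off, lift, and check.

>>> {"name": "send_rows", "arguments": {
  "moves": [
    [0,0,0.5,0,0],
    [0,0,2,0,0],
    [-4,0,4,0,0],
    [-9,2,8,0,0],
    [-13,6,14,0,0]
  ]
}}

```text
time_s: 14.6
tool_pos: [0.4681, -0.1115, 0.1904]
ee_rot: [-2.103, 0.249, 2.093]
contact_force: [-0.3, -1.6, 1.8]
opening: 0.003
```

>>> {"name": "send_rows", "arguments": {
  "moves": [
    [0,4,5,0,0],
    [0,8,10,0,0],
    [0,12,14,0,0],
    [0,12,14,0,0]
  ]
}}

```text
time_s: 15.1
tool_pos: [0.3011, -0.1974, 0.1884]
ee_rot: [-2.095, 0.259, 2.091]
contact_force: [0.6, 0.0, 1.0]
opening: -0.0
```

Run:
```python
from h import *
where()
for n in("side","top"):
    c=capture(n);P=tofork(cloud(c));x,y,z=P[...,0],P[...,1],P[...,2]
    m=(c["range_z"]>0)&(abs(y)<14)&(z>5)&(z<14.5)&(x>-130)&(x<-1);print(n,"head",np.percentile(x[m],[2,50,98]),np.percentile(y[m],[2,50,98]),np.percentile(z[m],98),m.sum())
    t=(c["range_z"]>0)&(abs(x-16)<5)&(y>30)&(y<145)&(abs(y-70)>22)&(z>0)&(z<30)
    print("bar top slope",np.polyfit(y[t],z[t],1),t.sum())
    b=(c["range_z"]>0)&(y>25)&(y<84)&(z>2)&(z<12)&(x<-30)&(x>-120);print("ring",x[b].mean(),y[b].mean(),b.sum())
    im=c["color"][110:270,200:395,::-1]
    cv2.imwrite(f"pics/{n}10.png",cv2.resize(im,(720,591)))
```

```text
t 15.1 tcp fork [-310.  -171.6  138.4] toolaxes in fork
 [[ 0.002 -0.003 -1.   ]
 [-0.007 -1.     0.003]
 [-1.     0.007 -0.002]] 
open -0.0 F fork [0.57 0.17 1.02]
side head [-38.48054185 -21.89149533  -2.48870459] [-5.68090031  6.92805927 13.0312866 ] 13.887724478860848 125
bar top slope [8.60335791e-04 8.85669260e+00] 134
ring -70.65295126564683 63.334088332625704 106
top head [-39.94755104 -21.3045911   -1.57992381] [-9.44683258  0.76155221 10.77416618] 12.96311614695488 224
bar top slope [1.6616837e-03 8.9592200e+00] 185
ring -72.35809191649109 60.928144698511 106
```

View pics/side10.png

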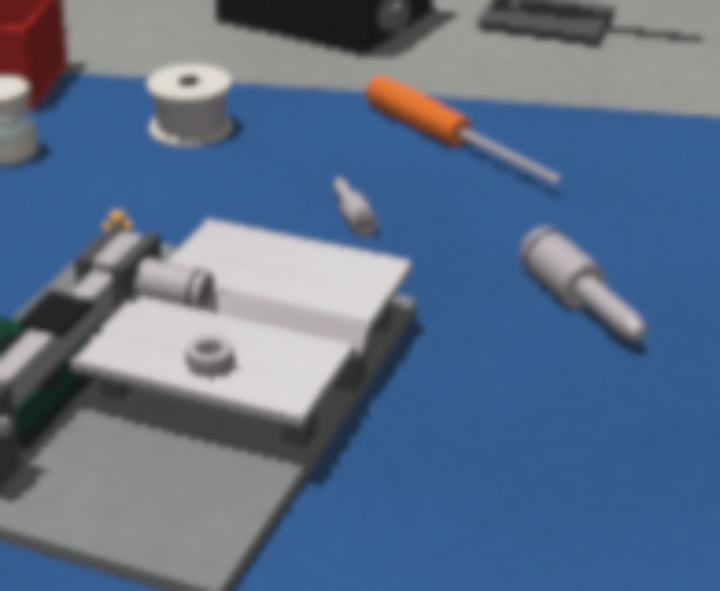

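View pics/top10.png

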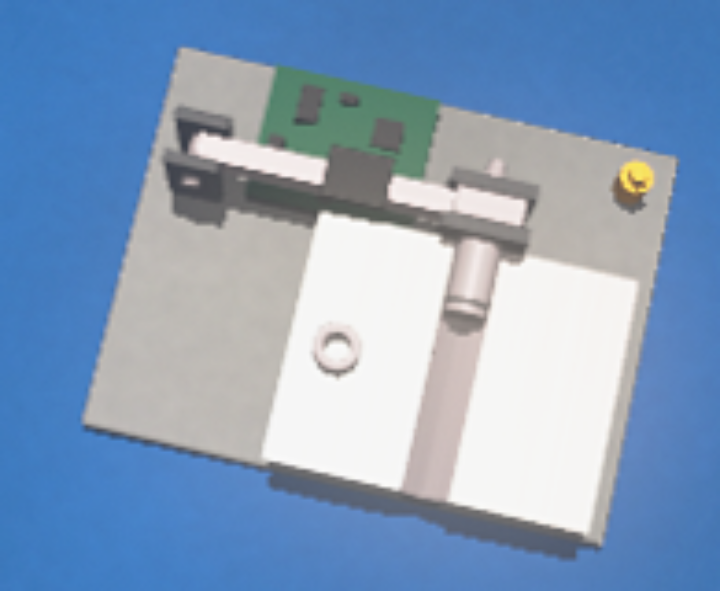

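The pin passes through both cheeks: its nose shows beyond the fork at (497,165) and the head is tight on the cheek. Its rear is at x≈-40, the bar slope is about 0.001, and the ring and post haven't moved.

```bash
python3 -c "
from bench import job_done
print(job_done())"
```

```text
the job is handed in; nothing more can be done
None
```

I pressed the bar down onto its stop, carried the pin by its head into the V track, and pushed it through the fork and lug. I then backed the arm clear and handed the job in at about 15 s; the hand-in gave no verdict.

- **Bar:** it stopped on a firm contact of about 26 N. In both cameras its top slopes only about 0.001 to 0.002 rad, inside the 0.02 limit.
- **Pin:** it stopped on a firm contact of about 12 N. The top view puts the head's rear at x ≈ -40 mm, which is fully home, with the nose showing beyond the second cheek.
- **Small disagreements:** the side view put the head's rear at -38.5 mm, and the gripper stopped 1.4 mm further along than I predicted. Both are within the 2 mm calibration and the 3 mm limit.
- **Ring and post:** the ring measured within about 1 mm of where it started, and the brass post looks unmoved in the pictures, though I did not measure it.

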